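Present the calibration plate to the video microscope

TASK

A bottle of lens cleaner is standing on the closed flap of the plate case: set it upright in the grey tray without tipping it and let go, then lift the flap well open, past upright or nearly so. Draw out the calibration plate with the yellow tab and finish still holding it in the gripper, motionless and upright, clear of everything, in front of the side-looking video microscope: centred on the lens, about 100 mm from its ring light (above the bright disc on the brown mat), with its flat face square to the lens. Leave the grey-tabbed plate standing in the case and the other things on the bench where they are.

Things in the scene. Friction and masses are not known exactly. Their poses are not given: they have to be found in the camera images.
- case: Fixed grey open-topped box, 130 (x) x 200 (y) x 95 mm high, walls and floor 5 mm. Origin: centre of underside. Front is -x; the flap's hinge is along the top of its +x side. Two 8.5 mm floor slots run along x at y = +45 and -45 mm, between black ribs 30 mm high; one plate stands on edge in each (which is where changes), its middle at x = -15 mm.
- flap (a joint): Blue flap, 130 x 200 x 6 mm, 0.12 kg, covering the case; angle in rad, 0 = shut, grows as its front edge rises, 1.57 = upright, stops at 1.9. The hinge is stiff by friction (about 0.12 N m), so the flap stays where it is left.
- flap_hinge (a point): Point on the hinge line of the flap (the line runs along the case's y), at the middle of the rear top edge of the case, 95.5 mm above its underside; its axes turn with the flap (at 0 they are the case's).
- flap_handle (a point): Middle of the steel bar handle on top of the flap: a round bar, 11 mm thick and 100 mm long, along the case's y, its axis 35 mm above the flap's top face and 30 mm behind the front edge of the flap. 100 mm towards the front and 41 mm above the hinge when shut. Moves with the flap.
- bottle: White round cleaner bottle with blue cap, standing on the flap behind the handle. 48 mm diameter (straight sides up to 70 mm), 100 mm tall, about 0.16 kg. Origin: centre of its underside; z up along it.
- tray: Grey shallow square tray fixed to the bench, 130 x 130 mm outside, 12 mm high, walls and floor 5 mm. Origin: centre of its underside.
- plate: Calibration plate: aluminium, 70 (x) x 6 (y) x 60 mm high, copper rings on both faces; on its top edge a yellow tab, 30 (x) x 10 (y) x 22 mm (60 to 82 mm above the origin). About 0.12 kg. Origin: centre of its lower edge; y normal to its faces, z up. Hidden in a slot of the case, its x along the case's x, tab top 87 mm above the case's underside.
- plate_window (a point): Centre of the calibration plate's face, 30 mm above its lower edge and in the middle of its thickness.
- spare: The other plate in the case: the same sizes and frame, with a grey tab and dark rings. To be left in its slot.
- microscope: Fixed side-looking video microscope. Origin: underside of its brown mat (200 x 240 x 5 mm), under the bright disc (60 mm). Its x axis points level to the lens, which looks back along -x: cream ring light, 84 mm diameter, front face at x = 100 mm, axis 170 mm up. Behind it black barrel, violet camera and a black base with a 322 mm high post, up to x = 395 mm.
- focus (a point): The point at which the plate's centre is to be held: on the lens axis, 100 mm in front of the ring light, 170 mm above the bench, above the bright disc. Axes as those of microscope.
- seal: Bystander: orange rubber ring, 52 mm diameter, 12 mm high, flat on the bench at the back, behind the mat.
- swab_jar: Bystander: amber jar, 66 mm diameter, 90 mm tall, at the back right.
- brush: Bystander: flat hand brush, 200 mm long, 42 mm wide, 20 mm high, lying at the right behind the tray.
- weight: Bystander: brass weight, 40 mm diameter, 60 mm tall, at the back.
There are look-alikes about, which are no part of the job. Leave any orange, pink or purple look-alike of the case alone.

How it is judged (in metres and radians):
On the way, in this order (a step that is already met when the one before it is completed fails the run):
1. the bottle stands upright in the tray, released (x of bottle in the frame of tray between -0.042 and 0.042 m and y of bottle in the frame of tray between -0.042 and 0.042 m and height (world z) of bottle below 0.012 m and angle between bottle's own z axis and vertical below 0.1 rad and contact force between bottle and the fingers below 0.05 N and linear speed of bottle below 0.03 m/s), for 0.2 s.
2. the flap is lifted well open (over 1.3 rad, about 75 degrees) (value of joint flap above 1.3 rad), for 0.2 s.
3. the yellow-tabbed plate is drawn out of the case, above its rim, in the gripper (height (world z) of plate above 0.1 m and contact force between plate and the fingers above 1 N and contact force between plate and case below 0.05 N and contact force between plate and microscope below 0.05 N), for 0.2 s.
At the end, for the whole second after the job is handed in: The gripper holds the yellow-tabbed plate still and alone, its centre within 30 mm of the focus point (35 along the lens axis), upright within 0.2 rad, square to the lens within 0.26 rad; flap open over 1.3 rad; bottle released in the tray, upright within 0.1 rad; grey-tabbed plate in the case (all of step 1 and contact force between plate and the fingers above 1 N and contact force between plate and case below 0.05 N and contact force between plate and microscope below 0.05 N and x of plate_window in the frame of focus between -0.035 and 0.035 m and y of plate_window in the frame of focus between -0.03 and 0.03 m and z of plate_window in the frame of focus between -0.03 and 0.03 m and angle between the y axis of plate and the x axis of microscope, either way round below 0.26 rad and angle between each of plate, spare's own z axis and vertical below 0.2 rad and linear speed of plate below 0.03 m/s and value of joint flap above 1.3 rad and z of spare in the frame of case below 0.03 m and x of spare in the frame of case between -0.05 and 0.05 m); the arm keeps its last pose, push and grip.
It fails at once if the bottle is tipped (over 0.4 rad) (angle between bottle's own z axis and vertical above 0.4 rad).
It fails at once if the grey-tabbed plate is drawn from its slot (raised over 30 mm) (z of spare in the frame of case above 0.035 m).
It fails at once if a bystander is moved over 25 mm (distance of any of seal, swab_jar, brush, weight from where it was at the start of the episode above 0.025 m).
It also fails if it takes over 70 s, if anything falls off the work surface, if the arm or the gripper's body presses on something with over 40 N, if the wrist force passes 120 N, or if a joint passes its speed limit or range.

ROBOT

A 7-joint arm with a two-finger parallel gripper is mounted at the origin on the work surface. World frame = base frame: x ahead of the robot, y to its left, z up, the work surface at z = 0. Lengths are in mm, angles in degrees, forces in N, time in s.
With the tool pointing down it reaches from about 425 to 925 mm from the base axis. Payload 6.8 kg.
Tool frame: the origin (TCP) lies on the centre line of the jaws, within the pads' length; the fingertips stand 11 mm ahead of it and the grasp point (between the pads) lies 8 mm behind it; y points along the fingers, x is the direction in which the jaws open and shut, and the axes are right-handed (so a half turn about y gives the same grasp; the last joint's range is limited). The gripper opens to 88 mm and grips with 3 to 60 N. Pads are 20 mm wide; open, the fingers measure 115 mm over their backs; the gripper's body (75 mm by 178 mm) begins 61 mm behind the grasp point.
Start: joints at [58.952, 27.33, 1.283, 89.118, -0.659, 63.558, -4.761], TCP at [283.728, -612.491, 233.664] pointing down, gripper open.
Joint ranges: [-169.35, 169.35], [-19.33, 120.38], [-80.79, 83.38], [13.8, 139.57], [-78.32, 258.32], [9.67, 109.79], [-169.56, 169.56]. Speed limits (degrees/s): [136.94, 136.94, 180, 180, 180, 180, 180].

INTERFACE

Orientations are given as [roll, pitch, yaw] about the fixed x, y, z axes, in that order (R = Rz(yaw) Ry(pitch) Rx(roll)).
In Python, from bench import bot, grab_frame, camera_params, silhouettes, spot_point, telemetry gives the robot as it stands. Calls block until the motion is done:
- bot.goto(position, orientation): joint-space move of the TCP to a pose.
- bot.servo_line(position, ori=None, rate=150, contact_N=None): straight line of the TCP; ori=None keeps the orientation; rate is the mean speed in mm/s. With contact_N (N) it stops when the force on the tool has changed by that much, and returns True; else False.
- bot.move_j(angles): joint-space move.
- bot.grip(opening): finger opening in mm; the grip force is fixed at half the most; returns when the fingers have stopped.
- bot.hold(seconds).
- bot.inverse_kinematics(position, orientation): joint angles nearest the present ones, or None.
- grab_frame(name): name is "scene" or "top" or "wrist"; returns the picture (384x512x3 uint8, red, green, blue); there is no depth.
- camera_params(name): a dict with "mtx" (3x3 intrinsics, pixels), "R" (3x3) and "t" (3): a world point X has camera coordinates R X + t; the wrist camera has in their place "hand_eye" (4x4, takes a point from camera to tool coordinates, whose origin is the TCP and whose axes are the tool frame's). Camera axes: x right, y down, z forward; pixel columns grow to the right and rows downward; lengths in mm; the calibration is good to about 2 mm. A picture is of the moment at which its call begins: read the wrist's pose just before it. camera_params takes no time and is no camera call.
A pose or a line that the arm cannot do raises bot.PlanningError and nothing moves.
- bot.close_job(): hands the job in, once; it reports no verdict.
Trained networks look in the newest picture that a camera, given by its name, has taken for a name from the list of things; names that differ only in an ending like _2 or _b are one class to them, and where a whole thing is asked for, a point or a joint stands for the part that bears it (a point fixed in the world has none). Each returns a list of dicts, best first, with "conf" (0 to 1); they miss things now and then, are a little off and sometimes report something else, mostly with a low value. They report only what shows in the picture. A call takes as long as a camera call. They do not tell look-alikes from the thing itself.
- silhouettes(camera, label): "mask" (384x512 bool, what is visible of it) and "rect" ([centre column, centre row, width, height] in pixels, round what is visible of it).
- spot_point(camera, label): "at" ([column, row] in pixels: a listed point, or the origin of a listed thing).
Readings, each from a call of its own:
- telemetry.get_time_s(): time.
- telemetry.get_joint_positions(): joint angles.
- telemetry.get_qvel(): joint speeds.
- telemetry.get_joint_torque(): joint torques, N m.
- telemetry.get_ee_pos(): TCP position.
- telemetry.get_ee_rot(): TCP orientation.
- telemetry.get_wrist_force(): force on the tool from outside, world axes, zero at the start.
- telemetry.get_wrist_torque(): the same for the moment, N m.
- telemetry.get_gripper_width(): finger opening in mm.
Only numpy, scipy, OpenCV 4.12 (cv2) and the standard library are available. Lean on these libraries where they do the work, as an engineer would, in place of code of your own. Each camera call takes 0.05 s, during which the arm holds its last target. There are 200 camera calls.

## Working session

There is one attempt and no reset: what is moved stays moved. The work goes in short steps, each a Python script; the robot and the scene stay as the last script left them, time stands still between calls to the robot, and variables do not carry over. Pictures are saved under pics/ and viewed, about 8 in all and at most 12, crops included, and the job is handed in when it is done.

```bash
mkdir -p pics; ls; cat > h.py <<'E'
import numpy as np, cv2
from bench import bot, grab_frame, camera_params, silhouettes, spot_point, telemetry
from scipy.spatial.transform import Rotation as Rn
def save(img,n): cv2.imwrite(f'pics/{n}.png',cv2.cvtColor(np.ascontiguousarray(img),cv2.COLOR_RGB2BGR))
def cam(name,pose=None):
    c=camera_params(name);K=np.array(c['mtx'])
    if 'R' in c: return K,np.array(c['R']),np.array(c['t']).ravel()
    p,r=pose; T=np.eye(4);T[:3,:3]=Rn.from_euler('xyz',r,degrees=True).as_matrix();T[:3,3]=p
    M=np.linalg.inv(T@np.array(c['hand_eye']));return K,M[:3,:3],M[:3,3]
def pose(): return np.array(telemetry.get_ee_pos()),np.array(telemetry.get_ee_rot())
def ray(C,uv):
    K,R,t=C;d=R.T@np.linalg.solve(K,[uv[0],uv[1],1.]);return -R.T@t,d/np.linalg.norm(d)
def atz(C,uv,z):
    o,d=ray(C,uv);return o+d*(z-o[2])/d[2]
def proj(C,X):
    K,R,t=C;p=K@(R@np.asarray(X,float)+t);return p[:2]/p[2]
def tri(obs):
    A=np.zeros((3,3));b=np.zeros(3)
    for C,uv in obs:
        o,d=ray(C,uv);P=np.eye(3)-np.outer(d,d);A+=P;b+=P@o
    X=np.linalg.solve(A,b)
    return X,[np.linalg.norm(proj(C,X)-uv) for C,uv in obs]
E
python3 - <<'E'
from h import *
ims=[grab_frame(n) for n in('scene','top')]
save(ims[0],'scene');save(ims[1],'top')
print(pose())
for n in('scene','top'):
    C=cam(n);print(n,'cam at',(-C[1].T@C[2]).round(),C[0].round(0).tolist())
    for l in ['case','flap_hinge','flap_handle','bottle','tray','microscope','focus','flap']:
        try:
            print(l,[(np.round(d['at']).tolist(),round(d['conf'],2)) for d in spot_point(n,l)[:4]])
        except Exception as e: print(l,e)
E
```

```text
pics
(array([ 283.49612814, -612.0257803 ,  232.81268218]), array([-9.00058672e+01,  8.92517585e-02, -6.51447522e+01]))
scene cam at [1645. -520.  904.] [[493.0, 0.0, 256.0], [0.0, 493.0, 186.0], [0.0, 0.0, 1.0]]
case [([172.0, 179.0], 0.92), ([122.0, 221.0], 0.82), ([332.0, 157.0], 0.68), ([297.0, 235.0], 0.66)]
flap_hinge [([268.0, 182.0], 0.96), ([308.0, 218.0], 0.93), ([118.0, 209.0], 0.9), ([169.0, 168.0], 0.7)]
flap_handle [([298.0, 189.0], 0.98), ([114.0, 177.0], 0.87), ([262.0, 156.0], 0.85), ([170.0, 142.0], 0.81)]
bottle [([290.0, 212.0], 0.72)]
tray [([210.0, 236.0], 0.73)]
microscope [([365.0, 206.0], 0.82)]
focus []
flap it knows: bottle, brush, case, flap_handle, flap_hinge, focus, microscope, plate, plate_window, seal, spare, swab_jar, tray, weight
top cam at [ 205.  -92. 1700.] [[476.0, 0.0, 262.0], [0.0, 476.0, 195.0], [0.0, 0.0, 1.0]]
case [([146.0, 292.0], 0.67), ([378.0, 240.0], 0.64), ([252.0, 244.0], 0.61), ([324.0, 295.0], 0.61)]
flap_hinge [([250.0, 223.0], 0.92), ([235.0, 157.0], 0.83), ([331.0, 277.0], 0.67), ([383.0, 218.0], 0.66)]
flap_handle [([388.0, 250.0], 0.74), ([325.0, 310.0], 0.73), ([134.0, 306.0], 0.71), ([235.0, 184.0], 0.64)]
bottle [([249.0, 166.0], 0.76)]
tray [([311.0, 197.0], 0.91)]
microscope [([165.0, 198.0], 0.89)]
focus [([154.0, 191.0], 0.62)]
flap it knows: bottle, brush, case, flap_handle, flap_hinge, focus, microscope, plate, plate_window, seal, spare, swab_jar, tray, weight
```

View pics/scene.png

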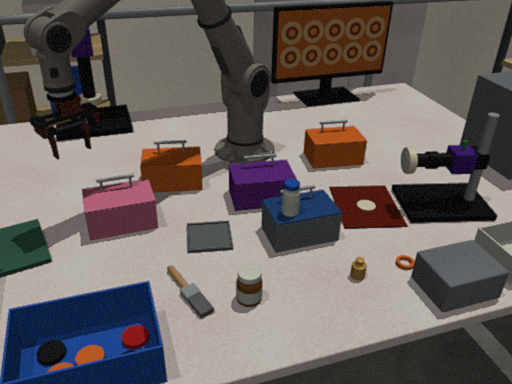

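View pics/top.png

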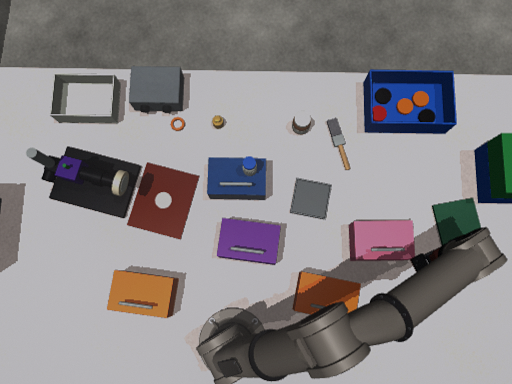

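The scene view shows the blue-flap case at about (300,220) with the bottle at (290,205), the tray at (209,236) and the mat disc at (366,206). The top view has the case at (237,178), handle at (236,184), bottle cap at (249,162), tray at (311,198), disc at (164,200) and ring light at (121,183). Next I'll triangulate and take a wrist view from above the case.

```bash
python3 - <<'E'
from h import *
S,T=cam('scene'),cam('top')
for n,a,b in [('hinge',(308,218),(235,157)),('handle',(300,189),(235,184)),('tray',(210,236),(311,197)),('disc',(366,206),(164,200)),('focus?',(366,206),(154,191)),('ring',(409,160),(121,183))]:
    X,e=tri([(S,a),(T,b)]);print(n,X.round(),np.round(e,1))
print('handle136',atz(T,(235,184),136.5),'hinge95',atz(T,(235,157),95.5),'bottle',atz(T,(249,166),101.5),'cap',atz(T,(249,162),201.5),'tray',atz(T,(311,198),5),'disc',atz(T,(164,200),5),'lens170',atz(T,(121,183),170))
for l,z in [('flap_handle',0),('bottle',0),('tray',12),('case',0)]:
    grab_frame('top')
    for d in silhouettes('top',l):
        m=d['mask'].astype(np.uint8);c=max(cv2.findContours(m,0,2)[0],key=cv2.contourArea);print(l,round(d['conf'],2),np.round(d['rect']),[np.round(v,1) for v in cv2.minAreaRect(c)])
im=grab_frame('top');hsv=cv2.cvtColor(im,cv2.COLOR_RGB2HSV)
roi=np.zeros(im.shape[:2],np.uint8);roi[150:250,115:210]=1
m=((hsv[...,0]<12)|(hsv[...,0]>170))&(hsv[...,1]>90)&(roi>0)
c=max(cv2.findContours(m.astype(np.uint8),0,2)[0],key=cv2.contourArea);r=cv2.minAreaRect(c);print('mat',r,[atz(T,p,5).round() for p in cv2.boxPoints(r)])
roi=np.zeros(im.shape[:2],np.uint8);roi[150:205,200:272]=1
m=(hsv[...,0]>100)&(hsv[...,0]<128)&(hsv[...,1]>90)&(hsv[...,2]>60)&(roi>0)
c=max(cv2.findContours(m.astype(np.uint8),0,2)[0],key=cv2.contourArea);r=cv2.minAreaRect(c);print('flap',r,[atz(T,p,101.5).round() for p in cv2.boxPoints(r)])
E
```

```text
hinge [628.  -2. 100.] [1.9 1.5]
handle [529.   3. 135.] [1.4 1.2]
tray [ 511. -266.    8.] [1.1 0.9]
disc [493. 265.   0.] [0.8 0.8]
focus? [513. 278.  15.] [6.4 5.8]
ring [520. 374. 169.] [1.2 1.1]
handle136 [527.29915458  -1.22844699 136.5       ] hinge95 [631.54071587   3.57950783  95.5       ] bottle [598.67665671 -45.88650123 101.5       ] cap [587.36012127 -48.51270879 201.5       ] tray [ 507.05931434 -269.60669996    5.        ] disc [491.46455933 261.09211029   5.        ] lens170 [517.8787866  370.50336334 170.        ]
flap_handle 0.93 [141. 293.  68.  51.] [array([140.3, 293.1]), array([61.9, 41.2]), np.float64(8.7)]
flap_handle 0.92 [385. 242.  58.  43.] [array([384. , 239.5]), array([39., 60.]), np.float64(90.0)]
flap_handle 0.81 [329. 292.  60.  42.] [array([327.9, 295.3]), array([60.4, 40.9]), np.float64(8.5)]
flap_handle 0.71 [238. 177.  59.  40.] [array([236., 175.]), array([38., 58.]), np.float64(90.0)]
bottle 0.58 [250. 165.  11.  20.] [array([249.5, 165.5]), array([19., 13.]), np.float64(90.0)]
tray 0.9 [311. 198.  40.  39.] [array([310.8, 197.7]), array([37.2, 
[... 329 characters left out ...]
  64.  42.] [array([381.4, 239.9]), array([40.6, 64.8]), np.float64(87.2)]
case 0.74 [141. 292.  74.  46.] [array([142.2, 293.5]), array([67.9, 42. ]), np.float64(8.1)]
case 0.61 [248. 243.  65.  48.] [array([248.4, 240.3]), array([61.1, 41. ]), np.float64(8.1)]
mat ((162.62261962890625, 200.18312072753906), (54.90956497192383, 66.59124755859375), 16.389541625976562) [array([401., 389.,   5.]), array([637., 336.,   5.]), array([582., 141.,   5.]), array([349., 198.,   5.])]
flap ((236.24212646484375, 175.1518096923828), (57.89083480834961, 38.796470642089844), 1.123302698135376) [array([498.,  96., 102.]), array([635.,  98., 102.]), array([ 634., -103.,  102.]), array([ 497., -102.,  102.])]
```

```bash
python3 - <<'E'
from h import *
print(np.round(camera_params('wrist')['hand_eye'],2).tolist(),camera_params('wrist')['mtx'])
for y in(-91,89):
  for p in([560,-20,430],[588,-48,155],[508,-268,60],[528,0,136]): 
    q=bot.inverse_kinematics(p,[-90,0,y]);print(y,p,None if q is None else np.round(q))
bot.servo_line([283,-612,400])
bot.goto([545,-30,400],[-90,0,-91])
P=pose();im=grab_frame('wrist');save(im,'w1');C=cam('wrist',P);print(P)
for l in('bottle','flap_handle','flap_hinge'):print(l,[(np.round(d['at'],1).tolist(),round(d['conf'],2)) for d in spot_point('wrist',l)[:3]])
for X in([528,0,136.5],[588,-48,201.5],[630,0,95.5]):print(proj(C,X))
E
```

```text
[[1.0, -0.0, 0.0, -0.79], [-0.0, -0.29, 0.96, -151.97], [-0.0, -0.96, -0.29, 79.09], [0.0, 0.0, 0.0, 1.0]] [[268.49681062   0.         258.0506537 ]
 [  0.         268.49681062 189.31230644]
 [  0.           0.           1.        ]]
-91 [560, -20, 430] [ 13.  11. -21.  87.   4.  82. -99.]
-91 [588, -48, 155] [  7.  25. -11. 105.   6.  51. -98.]
-91 [508, -268, 60] [ 22.  31.  -1. 111.   1.  39. -70.]
-91 [528, 0, 136] [   7.   21.  -17.  114.    8.   46. -105.]
89 [560, -20, 430] [ 30.  14. -43.  86.   9.  83.  76.]
89 [588, -48, 155] [ 28.  29. -39. 103.  22.  55.  69.]
89 [508, -268, 60] [ 46.  34. -33. 109.  26.  44.  88.]
89 [528, 0, 136] [ 26.  26. -41. 112.  22.  50.  62.]
(array([545.08531958, -31.09813508, 399.89053654]), array([-9.00088959e+01, -1.49945160e-02, -9.10927790e+01]))
bottle [([265.1, 134.5], 0.64), ([244.3, 139.6], 0.27)]
flap_handle [([243.2, 172.3], 0.85), ([267.1, 291.1], 0.64), ([244.6, 139.2], 0.56)]
flap_hinge [([238.9, 104.4], 0.82), ([276.8, 228.9], 0.74)]
[238.72574476 171.35299495]
[270.6809969  136.59652437]
[237.90683244 104.16361316]
```

View pics/w1.png

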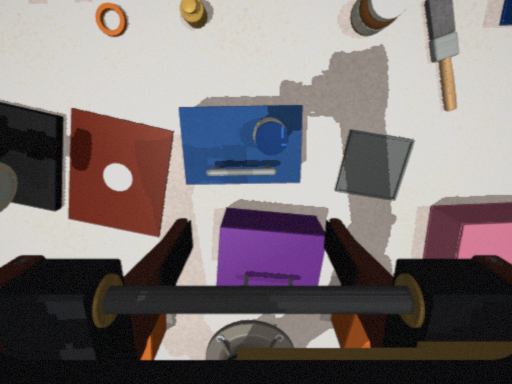

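The wrist view shows the flap at (180–302, 105–185), its bar running from (207,173) to (275,172), the cap centred near (271,135), the tray at (375,165) and the disc at (118,177). I'll refine these, then pick up the bottle.

```bash
python3 - <<'E'
from h import *
P=pose();im=grab_frame('wrist');C=cam('wrist',P)
hsv=cv2.cvtColor(im,cv2.COLOR_RGB2HSV).astype(int)
sub=np.zeros(im.shape[:2],bool);sub[162:182,200:282]=1
m=(sub&(hsv[...,1]<90)&(hsv[...,2]>90)).astype(np.uint8);c=max(cv2.findContours(m,0,2)[0],key=cv2.contourArea)
r=cv2.minAreaRect(c);b=cv2.boxPoints(r);b=b[np.argsort(b[:,0])];e1,e2=b[:2].mean(0),b[2:].mean(0)
A,B=atz(C,e1,136.5),atz(C,e2,136.5);print('bar',A.round(1),B.round(1),'mid',(A+B)/2,'len',np.linalg.norm(A-B),'yaw of -y dir',np.degrees(np.arctan2(*(B-A)[1::-1])))
print('cap',atz(C,(271,135),201.5),'bot spot',atz(C,(265.1,134.5),101.5))
print('disc',atz(C,(118,177),5))
t=[d for d in silhouettes('wrist','tray')];print([(x['rect'],x['conf']) for x in t])
m=t[0]['mask'].astype(np.uint8);c=max(cv2.findContours(m,0,2)[0],key=cv2.contourArea);r=cv2.minAreaRect(c);print('tray',atz(C,r[0],8))
print([atz(C,p,5).round() for p in[(71,109),(173,130),(159,235),(69,211)]])
for d in silhouettes('wrist','bottle')[:1]:
    print('bottle rect',d['rect'],d['conf']); ys,xs=np.nonzero(d['mask']);print(xs.min(),xs.max(),ys.min(),ys.max())
for base in([588,-48],[598,-46],[592,-50]):print(base,proj(C,[*base,101.5]),proj(C,[*base,201.5]))
save(cv2.resize(im[80:200,170:320],None,fx=4,fy=4,interpolation=cv2.INTER_CUBIC),'w1c')
E
```

```text
bar [528.7  52.4 136.5] [526.6 -58.5 136.5] mid [527.66113181  -3.07974378 136.5       ] len 110.94508859797156 yaw of -y dir -91.0869244072803
cap [590.01418574 -47.8853548  201.5       ] bot spot [581.34464247 -42.77636908 101.5       ]
disc [490.27635792 264.53817179   5.        ]
[([374.8, 163.7, 82.3, 68.2], 0.81)]
tray [ 505.29538043 -270.59043466    8.        ]
[array([628., 333.,   5.]), array([585., 138.,   5.]), array([355., 195.,   5.]), array([416., 384.,   5.])]
bottle rect [269.2, 135.8, 33.2, 35.7] 0.58
254 288 118 154
[588, -48] [268.23276513 130.32494464] [271.09659923 136.58721435]
[598, -46] [266.96000822 124.09843211] [269.49272845 128.67533031]
[592, -50] [269.43384928 127.81118375] [272.64107602 133.39649926]
```

View pics/w1c.png

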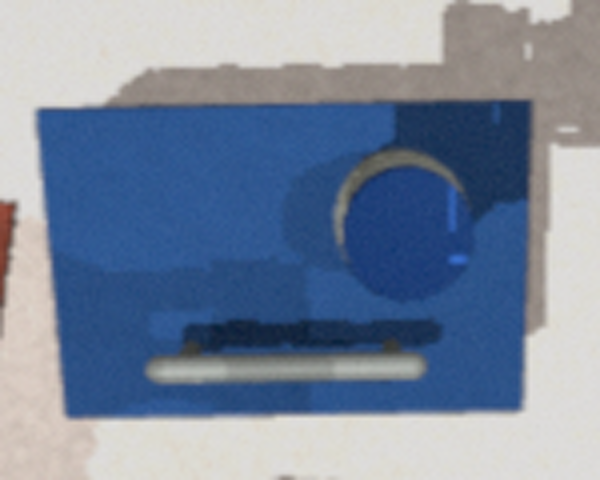

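```bash
python3 - <<'E'
from h import *
o=[-90,0,-91]
bot.goto([586,-49,260],o)
print(bot.servo_line([586,-49,145.5],rate=80,contact_N=6),pose()[0])
bot.grip(0);print('w',telemetry.get_gripper_width())
bot.servo_line([586,-49,260],rate=80)
bot.servo_line([506,-269,260],rate=120)
P=pose();print(telemetry.get_wrist_force(),telemetry.get_gripper_width())
bot.servo_line([506,-269,60],rate=100)
hit=bot.servo_line([506,-269,46],rate=15,contact_N=3);print(hit,pose()[0])
save(np.hstack([grab_frame('scene')[130:290,130:400],grab_frame('wrist')[:160]]),'p1');print(telemetry.get_time_s())
E
```

```text
False [586.36950265 -49.01916678 146.04479522]
w 47.5774398408057
[ 0.22100183 -0.10577815 -1.44146536] 47.31791178187622
True [ 505.88050588 -268.95412869   48.98528891]
14.7083
```

View pics/p1.png

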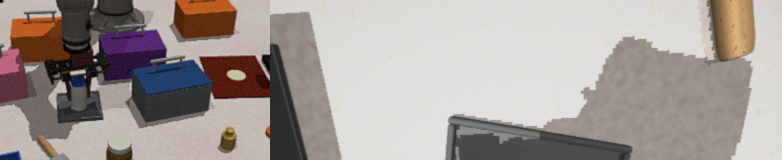

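The bottle is upright in the gripper inside the tray, and contact came at the expected height. Next I'll release it, back off, and plan the flap arc.

```bash
cat > flap.py <<'E'
from h import *
cy=-1.1; ex=np.array([np.cos(np.radians(cy)),np.sin(np.radians(cy)),0]); ez=np.array([0,0,1.])
HD=np.array([527.6,-2.5,136.5]); H=HD+100*ex-41*ez
def arc(th,tilt,yaw):
    t=np.radians(th);u=-np.cos(t)*ex+np.sin(t)*ez;n=np.sin(t)*ex+np.cos(t)*ez
    s=1 if yaw<90 else -1
    o=[-90,s*tilt,yaw];d=Rn.from_euler('xyz',o,degrees=True).as_matrix()[:,1]
    return H+100*u+41*n+8*d,o
E
python3 - <<'E'
from flap import *
bot.grip(85);bot.hold(.3);print('w',telemetry.get_gripper_width())
p=pose()[0];bot.servo_line([p[0],p[1],190],rate=120)
grab_frame('scene');print('bottle',[(d['at'],d['conf']) for d in spot_point('scene','bottle')[:2]],proj(cam('scene'),[506,-269,5]))
for yaw in(-1.1,178.9):
  for k in(0,.3,.45,.6,.8):
    print(yaw,k,[None if bot.inverse_kinematics(*arc(t,k*t,yaw)) is None else np.round(bot.inverse_kinematics(*arc(t,k*t,yaw))).astype(int).tolist() for t in(0,50,97)])
E
```

```text
w 85.17496206507259
bottle [([210.1, 237.9], 0.98)] [207.68072321 235.97896426]
-1.1 0 [[25, 26, -39, 113, 22, 49, -27], [24, 27, -40, 101, 20, 59, -24], [21, 36, -38, 89, 24, 64, -24]]
-1.1 0.3 [[25, 26, -39, 113, 22, 49, -27], [22, 36, -39, 90, 18, 77, -22], [14, 52, -37, 64, 19, 100, -20]]
-1.1 0.45 [[25, 26, -39, 113, 22, 49, -27], [20, 40, -39, 84, 17, 86, -22], None]
-1.1 0.6 [[25, 26, -39, 113, 22, 49, -27], [19, 44, -38, 79, 16, 94, -22], None]
-1.1 0.8 [[25, 26, -39, 113, 22, 49, -27], [17, 50, -38, 72, 15, 105, -23], None]
178.9 0 [[-44, 29, 49, 117, -29, 47, -159], [-48, 35, 61, 106, -35, 61, -154], [-42, 45, 61, 94, -42, 67, -152]]
178.9 0.3 [[-44, 29, 49, 117, -29, 47, -159], [-42, 45, 61, 94, -35, 80, -154], [-30, 61, 60, 69, -39, 103, -155]]
178.9 0.45 [[-44, 29, 49, 117, -29, 47, -159], [-39, 49, 61, 89, -34, 89, -153], None]
178.9 0.6 [[-44, 29, 49, 117, -29, 47, -159], [-37, 54, 60, 84, -34, 97, -153], None]
178.9 0.8 [[-44, 29, 49, 117, -29, 47, -159], [-33, 60, 60, 77, -33, 108, -152], None]
```

```bash
python3 - <<'E'
from flap import *
p,o=arc(0,0,-1.1)
bot.servo_line([506,-269,260]); 
bot.goto(p+[0,0,110],o);bot.grip(40)
print(bot.servo_line(p,rate=80,contact_N=8),pose()[0],p)
bot.grip(0);print('w',telemetry.get_gripper_width())
if 8<telemetry.get_gripper_width()<14:
  for t in np.arange(8,97,8):
    p,o=arc(t,.25*t,-1.1);bot.servo_line(p,ori=o,rate=90)
    print(int(t),np.round(telemetry.get_wrist_force(),1),round(telemetry.get_gripper_width(),1))
save(grab_frame('scene')[60:300,130:450],'f1');print(telemetry.get_time_s())
E
```

```text
False [527.97590101  -2.46612408 128.98185434] [527.6  -2.5 128.5]
w 10.163489881528335
8 [ 5.8 -0.2 -3.9] 10.0
16 [ 7.2 -1.  -7. ] 10.1
24 [ 5.6  0.6 -6.8] 10.0
32 [ 1.8  1.8 -4.5] 10.0
40 [-4.2  1.8  2.2] 10.0
48 [-4.7  1.5  8.4] 10.2
56 [-3.   1.4 11.7] 10.2
64 [-1.   0.8  9.9] 10.4
72 [0.2 0.8 9.4] 10.3
80 [1.8 1.1 7.9] 10.1
88 [2.6 2.1 6.9] 10.3
96 [4.3 1.6 4.6] 10.4
25.65
```

View pics/f1.png

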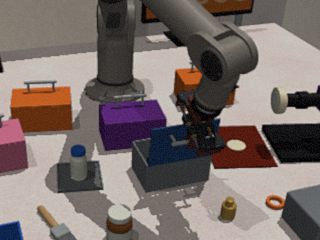

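```bash
python3 - <<'E'
from flap import *
bot.grip(30);P=pose();d=Rn.from_euler('xyz',P[1],degrees=True).as_matrix()[:,1]
bot.servo_line(P[0]-120*d,rate=150)
bot.goto([525,-2.5,400],[-90,0,-91.1])
P=pose();C=cam('wrist',P);im=grab_frame('wrist');print(P[0])
for l in('plate','spare','plate_window','flap_handle','flap_hinge'):print(l,[(np.round(d['at'],1).tolist(),round(d['conf'],2)) for d in spot_point('wrist',l)[:3]])
ey=np.cross(ez,ex);c0=H-65*ex
for s in(45,-45):print(s,(c0-15*ex+s*ey).round(1),proj(C,[*(c0-15*ex+s*ey)[:2],87]))
hsv=cv2.cvtColor(im,cv2.COLOR_RGB2HSV).astype(int)
m=((hsv[...,0]>18)&(hsv[...,0]<38)&(hsv[...,1]>120)&(hsv[...,2]>90));m[230:]=0;m[:60]=0;m[:,:150]=0;m[:,340:]=0
ys,xs=np.nonzero(m)
if len(xs):print('yellow',len(xs),xs.mean(),ys.mean(),xs.min(),xs.max(),ys.min(),ys.max(),atz(C,(xs.mean(),ys.mean()),87))
save(np.vstack([cv2.resize(im[60:220,160:360],None,fx=3,fy=3)]),'w2');print(telemetry.get_time_s())
E
```

```text
[525.206782    -2.53233756 399.63626783]
plate [([235.7, 137.8], 0.49)]
spare [([282.1, 137.5], 0.59), ([387.9, 152.7], 0.58)]
plate_window [([236.0, 139.8], 0.68)]
flap_handle [([257.4, 43.7], 0.97), ([285.3, 277.2], 0.92), ([104.0, 356.3], 0.81)]
flap_hinge [([291.0, 221.4], 0.79), ([421.5, 300.7], 0.7)]
45 [548.5  42.1  95.5] [231.92743502 141.93388844]
-45 [546.7 -47.9  95.5] [284.3607395  141.97084575]
yellow 122 232.95081967213116 141.61475409836066 230 236 133 150 [548.97054764  40.32680921  87.        ]
28.75
```

View pics/w2.png

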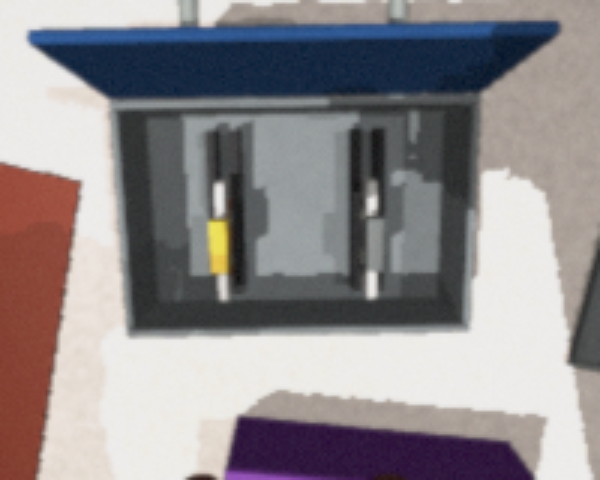

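The yellow tab is at crop (218,246), in the +y slot, and measures (549, 41); the grey one is in the -y slot. The flap is open past upright. I'll grasp with yaw 88.9 so the camera stays on the front side, away from the flap.

```bash
python3 - <<'E'
from flap import *
o=[-90,0,88.9]; f=[491.5,263.5,203];of=[-90,0,76]
print(bot.inverse_kinematics(f,of))
bot.goto([549,41,260],o);bot.grip(40)
print(bot.servo_line([549,41,68],rate=100,contact_N=6),pose())
bot.grip(0);w=telemetry.get_gripper_width();print('w',w)
if w>7:
  bot.servo_line([549,41,230],rate=80);print('w',telemetry.get_gripper_width(),telemetry.get_wrist_force())
  bot.servo_line([f[0],f[1],230],ori=of,rate=100);bot.servo_line(f,rate=60)
bot.hold(.3)
print(pose(),telemetry.get_time_s())
S,T=cam('scene'),cam('top');a=grab_frame('scene');b=grab_frame('top')
for l in('plate','plate_window','focus','flap_handle','flap_hinge','bottle','microscope'):
  for n in('scene','top'):print(l,n,[(np.round(d['at'],1).tolist(),round(d['conf'],2)) for d in spot_point(n,l)[:3]])
for X in([491.5,263.5,170],[491.5,263.5,140]):print(proj(S,X),proj(T,X))
save(np.hstack([cv2.resize(a[100:260,250:450],None,fx=2,fy=2),cv2.resize(b[120:280,90:290],None,fx=2,fy=2)]),'e1')
E
```

```text
[  4.15301613  25.86295414 -49.84452844 104.70216102  22.64989824
  59.96912551  21.51408164]
False (array([549.31429961,  41.01523582,  68.42133281]), array([-9.00452125e+01, -1.01906824e-03,  8.88945952e+01]))
w 9.898789385622178
w 9.625622672563871 [ 0.4915292  -0.40948176 -0.10201349]
(array([491.65734518, 263.58086016, 203.27803816]), array([-9.00244366e+01, -1.63213505e-02,  7.59946344e+01])) 39.6917
plate scene [([371.0, 167.7], 0.66)]
plate top []
plate_window scene [([372.2, 158.0], 0.47)]
plate_window top []
focus scene []
focus top [([151.3, 191.1], 0.63)]
flap_handle scene [([320.3, 201.8], 0.89), ([168.2, 140.6], 0.78), ([115.6, 174.5], 0.59)]
flap_handle top [([135.7, 302.9], 0.9), ([327.4, 308.8], 0.89), ([384.8, 249.8], 0.83)]
flap_hinge scene [([343.9, 140.0], 0.96), ([267.4, 182.4], 0.77), ([168.7, 169.2], 0.64)]
flap_hinge top [([248.1, 221.6], 0.94), ([381.6, 219.5], 0.86), ([330.5, 275.3], 0.72)]
bottle scene [([208.5, 232.5], 0.87)]
bottle top [([311.0, 198.7], 0.54)]
microscope scene [([365.1, 207.9], 0.88), ([321.4, 202.6], 0.62)]
microscope top [([162.3, 198.3], 0.7)]
[372.17353145 160.60669696] [153.18906672 191.40393966]
[370.76748015 168.972537  ] [155.1879076 193.0937979]
```

View pics/e1.png

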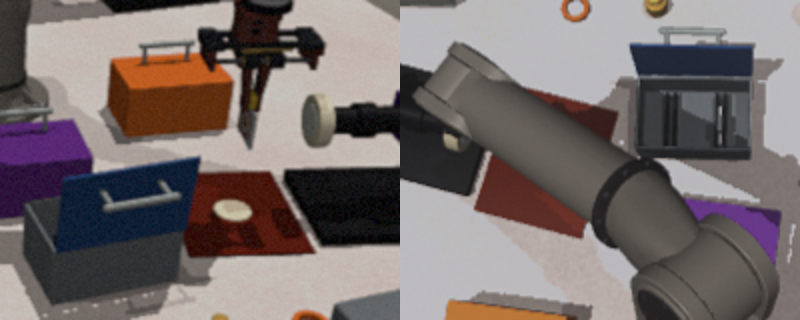

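```bash
python3 - <<'E'
from flap import *
S=cam('scene')
for t in(70,80,90,96,102):
    r=np.radians(t);print(t,proj(S,H+100*(-np.cos(r)*ex+np.sin(r)*ez)+41*(np.sin(r)*ex+np.cos(r)*ez)).round(1))
print(np.abs(telemetry.get_qvel()).max(),telemetry.get_gripper_width(),telemetry.get_time_s())
bot.close_job()
E
```

```text
70 [312.5 187.4]
80 [315.2 191.8]
90 [317.7 197.1]
96 [319.1 200.7]
102 [320.4 204.6]
0.09811572584793413 9.526123561575394 40.4917
the job is handed in; nothing more can be done
```

I carried out all the steps and handed the job in at about 40.5 s. It reports no verdict, so what follows rests on my own last checks.

- **Bottle:** I lifted it off the flap and lowered it into the grey tray until it touched at the expected height, then let go. Both cameras showed it near the tray centre, and it was standing in the picture taken while the flap was opened.
- **Flap:** I opened it by the bar. The handle position in the scene view fits about 96–100°, past upright, and it stayed there after release.
- **Plate:** I drew the yellow-tabbed plate out by its tab. The gripper closed to 9.5 mm on the 10 mm tab.
- **Final pose:** The plate hangs upright above the bright disc, with the jaws turned to about 76° to match the lens axis. The detected plate centre in the scene view was about 3 pixels from the projected focus point. The arm was practically still.
- **Grey-tabbed plate and bystanders:** The grey plate's slot looked unchanged in the last top view. I did not touch the bystanders, but I did not measure their positions again.

**Weaker checks:**
- The wrist force did not clearly show the plate's weight: -0.1 N where about -1.2 N was expected. I relied on the gripper width and the picture instead.
- The arm hid the plate from the top camera, so only the scene view confirmed its position.
- My estimates of the lens axis angle differed by about 2°.

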